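# Find and press the concealed catch of a jump-start pack

### The job

The orange battery flap on top of the blue jump-start pack is released by a concealed catch: a flat rectangular button sunk into the plain grey panel beside the flap, of the same grey, and its place along the panel differs from pack to pack. With the fingertips feel along the grey panel until you find the part that gives, and press it fully in, so that it stays down and the flap pops ajar; then draw clear. Do not touch or pry the flap itself and pick up nothing: leave the socket, the cup and all the other things on the bench where they are.

Things in the scene. Friction and masses are not known exactly. Their poses are not given: they have to be found in the camera images.
- pack: blue jump-start pack, fixed to the bench, 240 mm along its x, 400 mm along its y, turned only about the vertical. Origin at the centre of its underside, z up, x away from the robot at yaw 0. Flat top 88 mm above the origin; black end caps (|y| 92 to 200 mm) with top at 100 mm, two studs on the right (-y) cap reach 108 mm.
- panel_mid (a point): centre of the grey panel's face, at x -50, y 0, z 88 mm in the pack's frame, axes as the pack's. The panel is flush with the pack's top, rigid, 100 mm along x and 184 mm along y. The catch sits in an opening 52 mm (x) by 62 mm (y) in it, centred on the panel's middle line (x = 0 here) at an unknown y from -50 to 50 mm, to be felt or seen (2 mm seam, 3 mm step down).
- catch (a joint): how far the catch is pressed in: 0 as found, 0.007 m at its stop, down positive. The catch is a flat grey button 48 mm (x) by 58 mm (y), its face 3 mm below the panel's as found; pushed straight down with about 7 to 8 N it slides 7 mm to its stop and stays where it is left (friction, no return spring).
- flap: orange battery flap, 84 mm along x, 134 mm along y, 5 mm thick, top flush with the pack's when shut. Origin on its hinge, the far edge, at pack x 102, y 0, z 88 mm; it reaches to pack x 18 mm. A linkage tilts it in step with the catch (0.42 rad with the catch at its stop, near edge up about 34 mm); it stays there.
- spray_can: aluminium spray can with a red cap, 60 mm wide, 170 mm tall, standing; origin at the centre of its underside. Leave alone.
- oil_bottle: amber bottle with a yellow label, 64 mm wide, 190 mm tall, standing; origin at the centre of its underside. Leave alone.
- yellow_jar: yellow jar, 70 mm wide, 80 mm tall, standing; origin at the centre of its underside. Leave alone.
- wrench: steel wrench lying on the bench along its own x; origin on its underside. Leave alone.
- screwdriver: screwdriver with a red handle lying on the bench along its own x; origin on its underside. Leave alone.
- socket: loose steel socket (a tube), 28 mm wide, 32 mm tall, standing on the pack's left (+y) black end cap; origin at the centre of its underside. Leave alone.
- cup: small dark steel cup, 52 mm wide, 30 mm tall, standing on the pack's right (-y) black end cap; origin at the centre of its underside. Leave alone.

How it is judged (in metres and radians):
On the way:
1. the catch is pressed in to within 1.5 mm of its stop (value of joint catch above 0.0055 m), for 0.1 s.
At the end, for the whole second after the job is handed in: The catch stays pressed in by at least 5.5 of its 7 mm, the flap stands ajar by more than 0.3 rad and is at rest, and every loose thing is within 20 mm of where it started (value of joint catch above 0.0055 m and angle between flap's own z axis and vertical above 0.3 rad and angular speed of flap below 0.1 rad/s and not (distance of any of spray_can, oil_bottle, yellow_jar, wrench, screwdriver, socket, cup from where it was at the start of the episode above 0.02 m)); the robot touches nothing.
It fails at once if the robot touches the flap with more than 2 N (contact force between any of the fingers, the arm and flap above 2 N).
It fails at once if a loose thing is lifted, carried or shoved by more than 20 mm (distance of any of spray_can, oil_bottle, yellow_jar, wrench, screwdriver, socket, cup from where it was at the start of the episode above 0.02 m).
It also fails if it takes over 45 s, if anything falls off the work surface, if the arm or the gripper's body presses on something with over 40 N, if the wrist force passes 120 N, or if a joint passes its speed limit or range.

### The arm

A 6-joint arm with a two-finger parallel gripper is mounted at the origin on the work surface. World frame = base frame: x ahead of the robot, y to its left, z up, the work surface at z = 0. Lengths are in m, angles in degrees, forces in N, time in s.
With the tool pointing down it reaches from about 0.35 to 0.875 m from the base axis. Payload 4.2 kg.
Tool frame: the origin (TCP) lies at the very end of the fingers, on their centre line; the grasp point (between the pads) lies 19 mm behind it; z points along the fingers, y is the line along which they close (so a half turn about z gives the same grasp; the last joint's range is limited). The gripper opens to 87 mm and grips with 3 to 60 N. Pads are 19 mm wide; open, the fingers measure 117 mm over their backs; the gripper's body (75 mm by 190 mm) begins 51 mm behind the grasp point.
Start: joints at [-56.115, 22.042, 0.453, 0, -68.411, -14.817], TCP at [0.204, -0.591, 0.202] pointing down, gripper open.
Joint ranges: [-179.83, 179.83], [-69.29, 118.12], [-61.27, 80.66], [-181.25, 117.63], [-171.15, -9.14], [-177.46, 177.46]. Speed limits (degrees/s): [159.86, 159.86, 180, 180, 180, 180].

### API

Orientations are given as a 3x3 rotation matrix whose columns are the frame's x, y, z axes.
In Python, from station import monitor, cams, ticket gives the robot as it stands.
- The arm moves only by the tool drive_tool, never from a script. Its argument "moves" is a list of rows, each an object with "delta_pos": the shift along the tool's x, y, z in mm, a list of three; "turn": the turn about the tool's z in rad; "claw": the opening, from 0 (shut) to 1 (fully open). A call has 1 to 12 rows; each row shifts and turns the commanded pose from where the row before left it, along the tool's axes as they then stand; what a row does not reach is not made up. A row lasts 1/8 s, in which the tool goes at most 62.5 mm and 10.7 degrees, less where a joint would pass 70% of its speed; a pose out of reach is approached as far as the arm can. A call is refused whole if a number of a shift passes 62.5 or a number of a turn 0.188, either way. A call with a gripper value outside its range is refused whole. The fingers move at their own pace and stop on an object; the grip force is fixed at half the most. Time passes only in rows, so rows that do not move let the fingers close. It gives the time, the measured TCP pose, the force, the opening and the grip force at its end, in the units of the state.
- monitor.sense(): the state, without advancing time (a new reading comes with each control period).
- cams.capture(name): name is "scene" or "top" or "wrist"; returns a dict with "color" (384x512x3 uint8, red, green, blue), "range_z" (384x512 float32, m along the optical axis (not along the pixel's ray), 0 where there is no reading), "vertical_fov" (degrees; the focal length in pixels is half the picture's height over the tangent of half this angle, whatever the lens; pixels are square), "cx", "cy" (the principal point, pixels), "extrinsics" (4x4, takes a point from camera to world coordinates). Camera axes: x right, y down, z forward; pixel columns grow to the right and rows downward; lengths in m; the calibration is good to about 2 mm. A picture is of the moment at which its call begins.
- ticket.finish_job(): hands the job in; it is judged then, once.
The state is a dict: "time_s": time; "joints": joint angles; "joint_velocities": joint speeds; "effort": joint torques, N m; "tcp_pos": TCP position; "ee_rot": TCP orientation; "wrist_force": force on the tool from outside, world axes, zero at the start; "moment": the same for the moment, N m; "gripper_width": opening from 0.0 (shut) to 1.0 (fully open); "gripper_force": force on a finger pad.
Only numpy, scipy, OpenCV 4.12 (cv2) and the standard library are available. Lean on these libraries where they do the work, as an engineer would, in place of code of your own. Each camera call takes 0.05 s, during which the arm holds its last target. There are 200 camera calls.

## Working session

There is one attempt and no reset: what is moved stays moved. The work goes in short steps, Python scripts to look and compute and a tool call to move; the robot and the scene stay as the last step left them, time stands still between calls to the robot, and variables do not carry over. Pictures are saved under pics/ and viewed, at most 10 in all, crops included, and the job is handed in when it is done.

Besides the shell and the picture viewer there is one more tool, called after "Emit:" in YAML: its name, and indented under it one key for each argument. drive_tool: Moves the arm, as the interface text tells. Its arguments: {"type":"object","properties":{"moves":{"type":"array","items":{"type":"object","properties":{"delta_pos":{"type":"array","items":{"type":"number"}},"turn":{"type":"number"},"claw":{"type":"number"}}}}},"required":["moves"]}

```bash
mkdir -p pics
cat > h.py <<'E'
import numpy as np, cv2
from station import monitor, cams, ticket
def cap(n):
    c=cams.capture(n); c['f']=c['color'].shape[0]/2/np.tan(np.radians(c['vertical_fov'])/2); return c
def pts(c):
    z=c['range_z']; v,u=np.indices(z.shape)
    p=np.stack([(u-c['cx'])/c['f']*z,(v-c['cy'])/c['f']*z,z],-1)
    E=np.array(c['extrinsics']); return p@E[:3,:3].T+E[:3,3]
def save(c,n): cv2.imwrite('pics/'+n,c['color'][...,::-1])
E
python3 - <<'E'
from h import *
s=monitor.sense(); print(s['time_s'],s['tcp_pos'],np.round(s['ee_rot'],3),s['wrist_force'],s['gripper_width'])
a=cap('top');b=cap('scene')
cv2.imwrite('pics/a.png',np.hstack([a['color'],b['color']])[...,::-1][:, :][:, :1024] if 0 else cv2.resize(np.vstack([a['color'],b['color']])[...,::-1],(450,600)) if 0 else a['color'][...,::-1])
save(b,'b.png')
np.save('top.npy',a,allow_pickle=True)
P=pts(a);hsv=cv2.cvtColor(a['color'],cv2.COLOR_RGB2HSV)
for nm,lo,hi in [('orange',(5,150,100),(20,255,255)),('blue',(100,100,40),(130,255,255))]:
    m=cv2.inRange(hsv,lo,hi); q=P[(m>0)&(a['range_z']>0)]; q=q[(q[:,2]>.06)&(q[:,2]<.1)]
    if len(q): print(nm,len(q),np.median(q,0),cv2.minAreaRect((q[:,:2]*1000).astype(np.float32)))
E
```

```text
0.0 [ 0.20398596 -0.59008468  0.20053453] [[-0.945 -0.327 -0.001]
 [-0.327  0.945  0.002]
 [ 0.     0.002 -1.   ]] [ 0.27225729  0.10627212 -0.43554148] 0.996588722137065
orange 1054 [ 0.694868   -0.09270129  0.08703859] ((660.2051391601562, 128.8565673828125), (114.67120361328125, 598.62060546875), 8.634537696838379)
blue 1889 [ 0.68276572 -0.0642437   0.08636941] ((696.6578369140625, 228.2655029296875), (468.4925231933594, 942.2918701171875), 3.0107905864715576)
```

View pics/a.png

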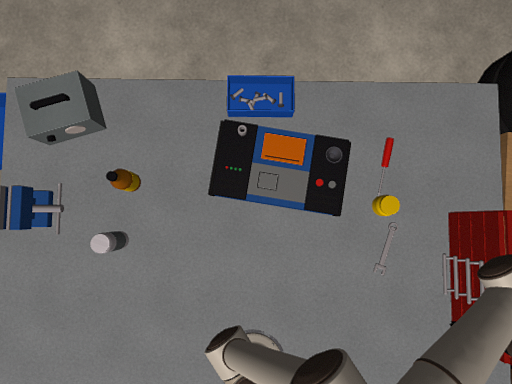

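View pics/b.png

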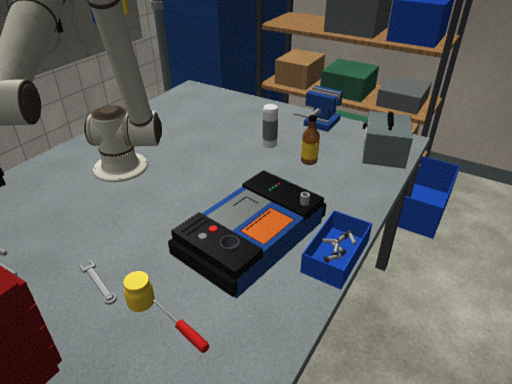

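The top view shows the pack at about (280,167) turned slightly. The flap is at (284,149), and the catch seam shows in the grey panel at about (268,181), left of the panel's middle. Next I'll turn these into positions.

Run:
```python
from h import *
a=np.load('top.npy',allow_pickle=True).item()
E=np.array(a['extrinsics'])
def ray(u,v,h):
    d=E[:3,:3]@np.array([(u-a['cx'])/a['f'],(v-a['cy'])/a['f'],1]); return E[:3,3]+d*(h-E[2,3])/d[2]
hsv=cv2.cvtColor(a['color'],cv2.COLOR_RGB2HSV); m=cv2.inRange(hsv,(5,150,100),(20,255,255)); w=np.zeros_like(m); w[110:220,200:360]=255
cs,_=cv2.findContours(m&w,cv2.RETR_EXTERNAL,cv2.CHAIN_APPROX_NONE); c=max(cs,key=cv2.contourArea)
q=np.array([ray(u,v,.088)[:2]*1000 for u,v in c[:,0]],np.float32); print('flap',cv2.minAreaRect(q))
# pack outline: whole black/blue pack by height
P=pts(a); k=(P[...,2]>.08)&(P[...,2]<.104)&(w>0); k=cv2.morphologyEx(k.astype(np.uint8),cv2.MORPH_OPEN,np.ones((5,5)))
r=cv2.minAreaRect((P[k>0][:,:2]*1000).astype(np.float32)); print('pack',r)
im=a['color'][120:215,205:355]; cv2.imwrite('pics/c.png',cv2.resize(im,None,fx=5,fy=5,interpolation=cv2.INTER_CUBIC)[...,::-1])
g=cv2.cvtColor(a['color'],cv2.COLOR_RGB2GRAY); t=((g<70)).astype(np.uint8)[168:196,252:285]
print('\n'.join(''.join('#' if x<75 else '+' if x<100 else '.' for x in row) for row in g[163:206,245:318]))
```

```text
flap ((693.8521728515625, -93.1062240600586), (132.70376586914062, 83.35514068603516), 80.95497131347656)
pack ((636.064453125, -83.43620300292969), (400.0589599609375, 240.98690795898438), 81.04629516601562)
#######++++++++############################+++#++........+###############
#######++++++++++++++###########################+++++++..+###############
#######++++++++++++++++++++###########################+++################
#######++++++++++++++++++++++++++########################################
######+++++++++++++++++++++++++++++++++##################################
######+.+++++++++++++++++++++++++++++++++++++############################
######+++++++++++++++++++++++++++++++++++++++++++++######################
######+++++++++++++++++++++++++++++++++++++++++++++++++++################
######+++++++++#+++++++++++++++++++++++++++++++++++++++++++++++##########
######++++++++########++++++++++++++++++++++++++++++++++++++++++#########
#####+.++++++.#+++++.+######+++++++++++++++++++++++++++++++++++.#########
#####+++++++++#+++++.+++++.+######++++++++++++++++++++++++++++++#########
###
[... 1590 characters left out ...]
++++++++++++++++++++.#############
########################++++++..+++++++++++++++++++++++++++.#############
##############################++++++..+++++++++++++++++++++.#############
####################################+++++.++.++++++++++++++.#############
##########################################++++++++++++++++++#############
.+++############################################++++++++++.+#############
........++############################################+#++++#############
...............+#########################################################
....................+++##################################################
..........................+++############################################
```

View pics/c.png

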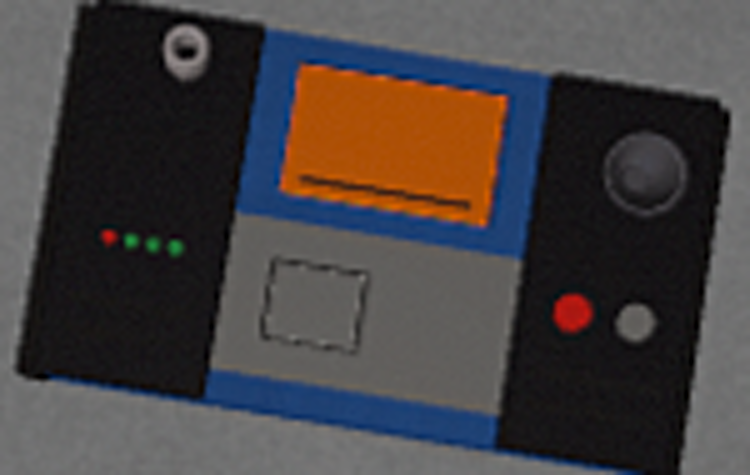

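```bash
cat >> h.py <<'E'
C=np.array([.6356,-.0835]); yaw=np.radians(-9); R=np.array([[np.cos(yaw),-np.sin(yaw)],[np.sin(yaw),np.cos(yaw)]])
def topack(p): return R.T@(np.asarray(p)[:2]-C)*1000
def world(x,y): return C+R@np.array([x,y])/1000
def rayc(a,u,v,h):
    E=np.array(a['extrinsics']); d=E[:3,:3]@np.array([(u-a['cx'])/a['f'],(v-a['cy'])/a['f'],1]); return E[:3,3]+d*(h-E[2,3])/d[2]
E
python3 - <<'E'
from h import *
a=np.load('top.npy',allow_pickle=True).item()
q=[(259,172),(278,176),(275.3,190),(257,187)]
for u,v in q+[tuple(np.mean(q,0))]: print(topack(rayc(a,u,v,.088)))
t=world(-50,topack(rayc(a,*np.mean(q,0),.088))[1]); s=monitor.sense(); print(t, np.array(s['ee_rot']).T@np.append(t-s['tcp_pos'][:2],0)*1000)
E
```

```text
[-28.09315366  62.96269481]
[-30.75308511   1.84863741]
[-75.82010308   3.22081487]
[-75.92376288  61.47151542]
[-52.68314864  32.37515753]
[ 0.59128017 -0.04370171] [-544.48331444  390.03840114    0.72331124]
```

Emit:
drive_tool:
  moves:
    - {"turn":0.165,"claw":0}
    - {"turn":0.165,"claw":0}
    - {"turn":0.16,"claw":0}
    - {"claw":0}
    - {"claw":0}

```text
invalid input
```

Emit:
drive_tool:
  moves:
    - {"delta_pos":[0,0,0],"turn":0.165,"claw":0}
    - {"delta_pos":[0,0,0],"turn":0.165,"claw":0}
    - {"delta_pos":[0,0,0],"turn":0.16,"claw":0}
    - {"delta_pos":[0,0,0],"turn":0,"claw":0}
    - {"delta_pos":[0,0,0],"turn":0,"claw":0}

```text
time_s: 0.72
tcp_pos: [0.2041, -0.5905, 0.2014]
ee_rot: [[-0.988, 0.154, -0.0], [0.154, 0.988, 0.001], [0.0, 0.0, -1.0]]
wrist_force: [-0.2, -0.2, -1.6]
gripper_width: 0.518
gripper_force: 0.0
```

Run:
```python
from h import *
s=monitor.sense(); t=world(-50,32); Rm=np.array(s['ee_rot']); print(s['time_s'],s['tcp_pos'],Rm.round(3),s['gripper_width'],Rm.T@np.append(t-s['tcp_pos'][:2],0)*1000)
```

```text
0.725 [ 0.20413789 -0.59053607  0.20136533] [[-0.988  0.154 -0.   ]
 [ 0.154  0.988  0.001]
 [ 0.     0.    -1.   ]] 0.5184144173285459 [-2.98097062e+02  5.99662009e+02  1.90071825e-01]
```

Emit:
drive_tool:
  moves:
    - {"delta_pos":[-25,50,0],"turn":0,"claw":0}
    - {"delta_pos":[-25,50,0],"turn":0,"claw":0}
    - {"delta_pos":[-25,50,0],"turn":0,"claw":0}
    - {"delta_pos":[-25,50,0],"turn":0,"claw":0}
    - {"delta_pos":[-25,50,0],"turn":0,"claw":0}
    - {"delta_pos":[-25,50,0],"turn":0,"claw":0}
    - {"delta_pos":[-25,50,0],"turn":0,"claw":0}
    - {"delta_pos":[-25,50,0],"turn":0,"claw":0}
    - {"delta_pos":[-25,50,0],"turn":0,"claw":0}
    - {"delta_pos":[-25,50,0],"turn":0,"claw":0}
    - {"delta_pos":[-25,50,0],"turn":0,"claw":0}
    - {"delta_pos":[-20,45,0],"turn":0,"claw":0}

```text
time_s: 2.22
tcp_pos: [0.5897, -0.0474, 0.2016]
ee_rot: [[-0.988, 0.154, 0.0], [0.154, 0.988, -0.0], [-0.0, -0.0, -1.0]]
wrist_force: [0.7, 0.5, -0.2]
gripper_width: 0.005
gripper_force: 0.0
```

Run:
```python
from h import *
s=monitor.sense(); t=world(-50,32); Rm=np.array(s['ee_rot']); print(s['time_s'],s['tcp_pos'],Rm.round(3),s['gripper_width'],s['wrist_force'],Rm.T@np.append(t-s['tcp_pos'][:2],0)*1000)
w=cap('wrist'); save(w,'d.png')
```

```text
2.225 [ 0.58971704 -0.04736689  0.2016429 ] [[-0.988  0.154  0.   ]
 [ 0.154  0.988 -0.   ]
 [-0.    -0.    -1.   ]] 0.005411352203865189 [ 0.73010965  0.47523524 -0.1725378 ] [-9.78987236e-01  3.48706653e+00  1.56365592e-04]
```

View pics/d.png

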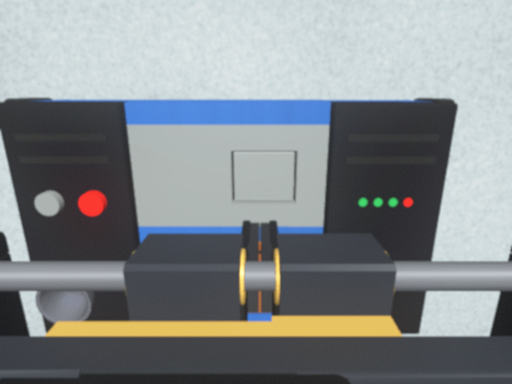

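The wrist view shows the catch seam at (232..296, 151..202), with its centre near (264,176). The fingers are closed at the bottom centre.

Run:
```python
from h import *
w=cap('wrist'); s=monitor.sense()
g=cv2.cvtColor(w['color'],cv2.COLOR_RGB2GRAY).astype(int)
print(g[176,225:303]); print(g[145:208,264])
for u,v in [(232,151),(296,151),(296,202),(233,202),(264,176.5)]: 
    p=rayc(w,u,v,.088); print(p,topack(p))
print(np.array(s['ee_rot']).T@np.append(p[:2]-s['tcp_pos'][:2],0)*1000)
```

```text
[177 160 126 108 138 172 185 185 184 184 185 183 185 184 183 183 185 183
 184 184 185 184 184 184 183 184 182 184 183 184 184 183 184 182 183 185
 185 182 183 182 182 182 183 183 183 186 181 182 182 185 182 183 182 183
 183 182 182 183 182 183 184 183 182 167 136 108 125 160 179 181 184 183
 182 182 183 181 182 182]
[184 179 165 162 179 186 187 187 185 185 184 185 186 183 186 185 183 183
 184 184 185 184 184 183 184 185 184 183 183 184 182 182 181 183 183 182
 182 183 183 181 182 182 182 182 183 183 182 182 182 182 182 174 159 161
 166 171 177 181 182 183 182 181 182]
[ 0.56337298 -0.06362564  0.088     ] [-74.44682325   8.3308734 ]
[ 0.5723471 -0.0052305  0.088    ] [-74.71820022  67.41093822]
[ 0.62183298 -0.01118219  0.088     ] [-24.91052192  69.27382528]
[ 0.61255297 -0.07139721  0.088     ] [-24.65657284   8.34843047]
[ 0.59191607 -0.03802013  0.088     ] [-50.26072979  38.08626269]
[1.82846212e-01 7.70174834e+00 2.32266300e-03]
```

Emit:
drive_tool:
  moves:
    - {"delta_pos":[0,3,40],"turn":0,"claw":0}
    - {"delta_pos":[0,0,40],"turn":0,"claw":0}
    - {"delta_pos":[0,0,25],"turn":0,"claw":0}
    - {"delta_pos":[0,0,0],"turn":0,"claw":0}
    - {"delta_pos":[0,0,0],"turn":0,"claw":0}
    - {"delta_pos":[0,0,3],"turn":0,"claw":0}
    - {"delta_pos":[0,0,3],"turn":0,"claw":0}
    - {"delta_pos":[0,0,2],"turn":0,"claw":0}
    - {"delta_pos":[0,0,2],"turn":0,"claw":0}
    - {"delta_pos":[0,0,0],"turn":0,"claw":0}
    - {"delta_pos":[0,0,0],"turn":0,"claw":0}

```text
time_s: 3.7
tcp_pos: [0.5892, -0.0462, 0.0867]
ee_rot: [[-0.988, 0.156, 0.0], [0.156, 0.988, -0.0], [-0.0, -0.0, -1.0]]
wrist_force: [-0.7, -0.1, -0.2]
gripper_width: 0.005
gripper_force: 0.0
```

Run:
```python
from h import *
s=monitor.sense(); print(s['time_s'],s['tcp_pos'],topack(s['tcp_pos']),s['wrist_force'])
```

```text
3.7 [ 0.58924123 -0.04621801  0.08666256] [-51.62021019  29.57087984] [-0.70030423 -0.11667517 -0.23392827]
```

No contact yet. I'll go on down gently.

Emit:
drive_tool:
  moves:
    - {"delta_pos":[0,2,0],"turn":0,"claw":0}
    - {"delta_pos":[0,0,1],"turn":0,"claw":0}
    - {"delta_pos":[0,0,1],"turn":0,"claw":0}
    - {"delta_pos":[0,0,1],"turn":0,"claw":0}
    - {"delta_pos":[0,0,1],"turn":0,"claw":0}
    - {"delta_pos":[0,0,0],"turn":0,"claw":0}

```text
time_s: 4.45
tcp_pos: [0.5894, -0.0443, 0.0825]
ee_rot: [[-0.988, 0.157, -0.0], [0.157, 0.988, -0.0], [0.0, -0.0, -1.0]]
wrist_force: [0.1, 1.5, 0.5]
gripper_width: 0.005
gripper_force: 0.0
```

Emit:
drive_tool:
  moves:
    - {"delta_pos":[0,0,1.5],"turn":0,"claw":0}
    - {"delta_pos":[0,0,1.5],"turn":0,"claw":0}

```text
time_s: 4.7
tcp_pos: [0.5895, -0.0443, 0.0796]
ee_rot: [[-0.988, 0.157, 0.0], [0.157, 0.988, 0.0], [-0.0, 0.0, -1.0]]
wrist_force: [0.1, -0.3, 0.9]
gripper_width: 0.008
gripper_force: 0.0
```

Emit:
drive_tool:
  moves:
    - {"delta_pos":[0,0,1.5],"turn":0,"claw":0}
    - {"delta_pos":[0,0,1],"turn":0,"claw":0}

```text
time_s: 4.95
tcp_pos: [0.5894, -0.0443, 0.077]
ee_rot: [[-0.988, 0.157, -0.0], [0.157, 0.988, -0.0], [0.0, -0.0, -1.0]]
wrist_force: [0.6, -0.1, 0.7]
gripper_width: 0.006
gripper_force: 0.0
```

Run:
```python
from h import *
b=cap('scene'); cv2.imwrite('pics/e.png',cv2.resize(b['color'][160:300,150:350],None,fx=3,fy=3)[...,::-1])
s=monitor.sense(); print(s['wrist_force'],s['tcp_pos'],np.round(s['effort'],1))
P=pts(cap('top')); q=P[120:215,205:355].reshape(-1,3); xy=(q[:,:2]-C)@R*1000
for n,k in [('flap near',(abs(xy[:,1])<60)&(xy[:,0]>22)&(xy[:,0]<35)),('flap far',(abs(xy[:,1])<60)&(xy[:,0]>90)&(xy[:,0]<100)),('panel',(abs(xy[:,0]+50)<40)&(xy[:,1]<-30)&(xy[:,1]>-80))]: print(n,k.sum(),np.median(q[k,2]))
```

```text
[-0.36505568  0.74755819 -0.17308907] [ 0.58936864 -0.04426962  0.07688543] [  0.  -39.   15.7   3.5  -0.1   0. ]
flap near 25 0.08781585819203297
flap far 114 0.08731713991702938
panel 369 0.20887374998440822
```

View pics/e.png

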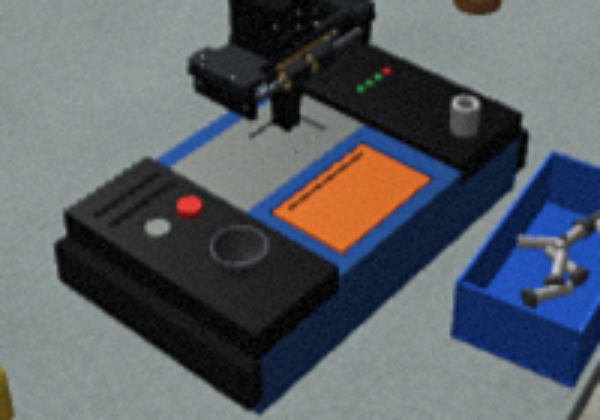

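The scene view shows the fingertips over the catch square at about (287,125) in the crop, with the flap still shut. There is no contact force yet, so the height reading must be off, and I'll keep going in small guarded steps.

Emit:
drive_tool:
  moves:
    - {"delta_pos":[0,0,1],"turn":0,"claw":0}
    - {"delta_pos":[0,0,1],"turn":0,"claw":0}

```text
time_s: 5.3
tcp_pos: [0.5895, -0.0443, 0.0751]
ee_rot: [[-0.988, 0.157, 0.0], [0.157, 0.988, 0.0], [-0.0, 0.0, -1.0]]
wrist_force: [-0.2, -0.4, -0.4]
gripper_width: 0.005
gripper_force: 0.0
```

Emit:
drive_tool:
  moves:
    - {"delta_pos":[0,0,1],"turn":0,"claw":0}
    - {"delta_pos":[0,0,1],"turn":0,"claw":0}

```text
time_s: 5.55
tcp_pos: [0.5895, -0.0443, 0.0731]
ee_rot: [[-0.988, 0.157, 0.0], [0.157, 0.988, 0.0], [-0.0, 0.0, -1.0]]
wrist_force: [0.1, -0.6, -0.6]
gripper_width: 0.005
gripper_force: 0.0
```

Emit:
drive_tool:
  moves:
    - {"delta_pos":[0,0,1],"turn":0,"claw":0}
    - {"delta_pos":[0,0,1],"turn":0,"claw":0}

```text
time_s: 5.8
tcp_pos: [0.5895, -0.0443, 0.0711]
ee_rot: [[-0.988, 0.157, -0.0], [0.157, 0.988, -0.0], [0.0, -0.0, -1.0]]
wrist_force: [-0.2, 0.5, 1.0]
gripper_width: 0.007
gripper_force: 0.0
```

Run:
```python
from h import *
b=cap('scene'); im=b['color'][165:225,215:275]; cv2.imwrite('pics/f.png',cv2.resize(im,None,fx=10,fy=10,interpolation=cv2.INTER_CUBIC)[...,::-1])
P=pts(b); s=monitor.sense(); print(s['tcp_pos'],s['wrist_force'])
d=P-s['tcp_pos']; k=(abs(d[...,0])<.03)&(abs(d[...,1])<.03)&(P[...,2]<.2)&(b['range_z']>0)
for v in range(165,225):
  u=np.where(k[v])[0]
  if len(u): print(v,u.min(),u.max(),'minz %.4f maxz %.4f'%(P[v,u,2].min(),P[v,u,2].max()))
for u,v in [(246,203)]: print(P[v,u])
```

```text
[ 0.58940615 -0.04428207  0.07095765] [-0.71491846 -0.12454973 -0.94058788]
173 257 258 minz 0.1917 maxz 0.1953
174 254 257 minz 0.1914 maxz 0.1999
175 253 258 minz 0.1868 maxz 0.1992
176 251 256 minz 0.1869 maxz 0.1981
177 250 256 minz 0.1858 maxz 0.1982
178 248 254 minz 0.1879 maxz 0.1975
179 247 253 minz 0.1859 maxz 0.1956
180 245 252 minz 0.1792 maxz 0.1994
181 245 253 minz 0.1809 maxz 0.1927
182 245 250 minz 0.1856 maxz 0.1910
183 245 250 minz 0.1847 maxz 0.1884
184 245 248 minz 0.1850 maxz 0.1878
188 238 238 minz 0.1628 maxz 0.1628
189 239 240 minz 0.1601 maxz 0.1613
190 250 250 minz 0.1406 maxz 0.1406
191 243 250 minz 0.1350 maxz 0.1495
192 242 250 minz 0.1275 maxz 0.1458
193 240 250 minz 0.1273 maxz 0.1415
194 240 249 minz 0.1245 maxz 0.1390
195 240 249 minz 0.1211 maxz 0.1310
196 240 249 minz 0.1188 maxz 0.1288
197 240 249 minz 0.1135 maxz 0.1254
198 240 249 minz 0.1106 maxz 0.1240
199 239 251 minz 0.0886 maxz 0.1183
200 237 251 minz 0.0871 maxz 0.1132
201 237 258 minz 0.0844 maxz 0.1087
202 235 258 minz 0.0847 maxz 0.1055
203 234 257 minz 0.0842 maxz 0.1032
204 232 255 minz 0.0823 maxz 0.0995
205 232 254 minz 0.0851 maxz 0.0936
206 232 253 minz 0.0838 maxz 0.0898
207 235 252 minz 0.0839 maxz 0.0889
208 238 251 minz 0.0852 maxz 0.0894
209 240 250 minz 0.0853 maxz 0.0895
210 242 250 minz 0.0855 maxz 0.0905
211 245 248 minz 0.0847 maxz 0.0890
[ 0.60045183 -0.05486417  0.10262383]
```

View pics/f.png

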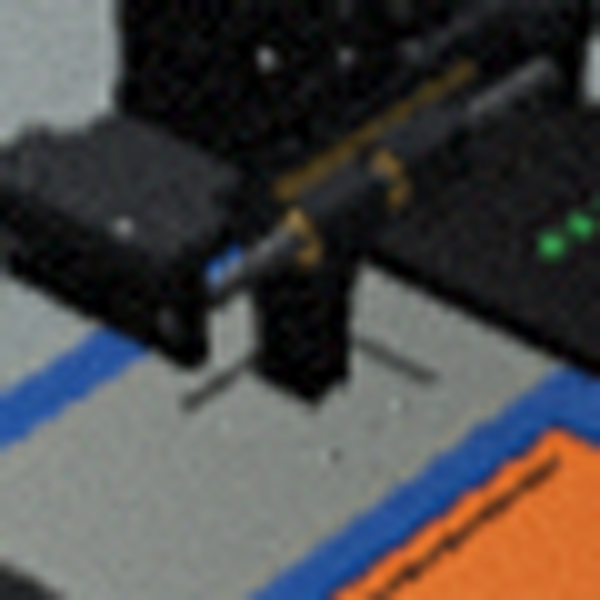

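The zoom shows the fingertips about 17 mm higher than the TCP reading says (tip near z 0.09), still above the catch and inside its seam square. I'll keep lowering in guarded steps and rely on the force.

Emit:
drive_tool:
  moves:
    - {"delta_pos":[0,0,1],"turn":0,"claw":0}
    - {"delta_pos":[0,0,1],"turn":0,"claw":0}
    - {"delta_pos":[0,0,1],"turn":0,"claw":0}

```text
time_s: 6.22
tcp_pos: [0.5895, -0.0443, 0.0681]
ee_rot: [[-0.988, 0.157, -0.0], [0.157, 0.988, 0.0], [0.0, 0.0, -1.0]]
wrist_force: [-0.1, -0.5, 0.1]
gripper_width: 0.001
gripper_force: 0.0
```

Emit:
drive_tool:
  moves:
    - {"delta_pos":[0,0,1],"turn":0,"claw":0}
    - {"delta_pos":[0,0,1],"turn":0,"claw":0}

```text
time_s: 6.48
tcp_pos: [0.5895, -0.0443, 0.0661]
ee_rot: [[-0.988, 0.157, -0.0], [0.157, 0.988, -0.0], [0.0, -0.0, -1.0]]
wrist_force: [-0.6, 0.4, -0.4]
gripper_width: 0.006
gripper_force: 0.0
```

Emit:
drive_tool:
  moves:
    - {"delta_pos":[0,0,1],"turn":0,"claw":0}
    - {"delta_pos":[0,0,1],"turn":0,"claw":0}

```text
time_s: 6.72
tcp_pos: [0.5895, -0.0443, 0.0646]
ee_rot: [[-0.988, 0.156, -0.0], [0.156, 0.988, -0.0], [-0.0, -0.0, -1.0]]
wrist_force: [-3.0, 1.2, 6.5]
gripper_width: 0.003
gripper_force: 3.0
```

Contact at z 0.0646. Next I'll see whether it gives.

Emit:
drive_tool:
  moves:
    - {"delta_pos":[0,0,1],"turn":0,"claw":0}
    - {"delta_pos":[0,0,1],"turn":0,"claw":0}

```text
time_s: 6.98
tcp_pos: [0.5896, -0.0443, 0.0634]
ee_rot: [[-0.988, 0.156, 0.0], [0.156, 0.988, -0.0], [-0.001, -0.0, -1.0]]
wrist_force: [-3.0, 1.1, 7.4]
gripper_width: 0.007
gripper_force: 3.4
```

Emit:
drive_tool:
  moves:
    - {"delta_pos":[0,0,1],"turn":0,"claw":0}
    - {"delta_pos":[0,0,1],"turn":0,"claw":0}

```text
time_s: 7.22
tcp_pos: [0.5895, -0.0443, 0.0615]
ee_rot: [[-0.988, 0.156, 0.001], [0.156, 0.988, -0.0], [-0.001, -0.0, -1.0]]
wrist_force: [-3.1, 0.3, 6.6]
gripper_width: 0.003
gripper_force: 3.5
```

It gives at about 7 N, so this is the catch. I'll press on to the stop.

Emit:
drive_tool:
  moves:
    - {"delta_pos":[0,0,1],"turn":0,"claw":0}
    - {"delta_pos":[0,0,1],"turn":0,"claw":0}
    - {"delta_pos":[0,0,1],"turn":0,"claw":0}

```text
time_s: 7.6
tcp_pos: [0.5895, -0.0443, 0.0585]
ee_rot: [[-0.988, 0.156, 0.001], [0.156, 0.988, -0.0], [-0.001, -0.0, -1.0]]
wrist_force: [-2.4, 0.8, 6.8]
gripper_width: 0.002
gripper_force: 3.4
```

Emit:
drive_tool:
  moves:
    - {"delta_pos":[0,0,1],"turn":0,"claw":0}
    - {"delta_pos":[0,0,1],"turn":0,"claw":0}

```text
time_s: 7.85
tcp_pos: [0.5896, -0.0443, 0.0574]
ee_rot: [[-0.988, 0.156, 0.0], [0.156, 0.988, -0.001], [-0.0, -0.001, -1.0]]
wrist_force: [-6.1, 2.5, 15.3]
gripper_width: 0.005
gripper_force: 7.6
```

The force has risen to 15 N, which is the stop. I'll press slightly more, then draw straight up and look.

Emit:
drive_tool:
  moves:
    - {"delta_pos":[0,0,1],"turn":0,"claw":0}
    - {"delta_pos":[0,0,0],"turn":0,"claw":0}
    - {"delta_pos":[0,0,0],"turn":0,"claw":0}

```text
time_s: 8.22
tcp_pos: [0.5896, -0.0443, 0.0574]
ee_rot: [[-0.988, 0.155, 0.001], [0.155, 0.988, -0.001], [-0.001, -0.001, -1.0]]
wrist_force: [-5.5, 1.7, 15.5]
gripper_width: 0.003
gripper_force: 8.0
```

Emit:
drive_tool:
  moves:
    - {"delta_pos":[0,0,-3],"turn":0,"claw":0}
    - {"delta_pos":[0,0,-10],"turn":0,"claw":0}
    - {"delta_pos":[0,0,-30],"turn":0,"claw":0}
    - {"delta_pos":[0,0,-40],"turn":0,"claw":0}
    - {"delta_pos":[0,0,-50],"turn":0,"claw":0}
    - {"delta_pos":[10,-50,0],"turn":0,"claw":0}
    - {"delta_pos":[20,-50,0],"turn":0,"claw":0}
    - {"delta_pos":[20,-50,0],"turn":0,"claw":0}
    - {"delta_pos":[20,-50,0],"turn":0,"claw":0}
    - {"delta_pos":[20,-50,0],"turn":0,"claw":0}
    - {"delta_pos":[0,0,0],"turn":0,"claw":0}

```text
time_s: 9.6
tcp_pos: [0.4595, -0.2795, 0.1873]
ee_rot: [[-0.987, 0.162, -0.0], [0.162, 0.987, -0.0], [0.0, -0.0, -1.0]]
wrist_force: [0.4, 0.2, 0.8]
gripper_width: 0.003
gripper_force: 0.0
```

Run:
```python
from h import *
b=cap('scene'); save(b,'g.png'); s=monitor.sense(); print(s['tcp_pos'],s['wrist_force'],s['time_s'])
P=pts(b); q=P[b['range_z']>0]; xy=(q[:,:2]-C)@R*1000
for x0 in range(15,105,12):
  k=(abs(xy[:,1])<55)&(xy[:,0]>x0)&(xy[:,0]<x0+6); print(x0,k.sum(),np.median(q[k,2]))
k=(abs(xy[:,1]-33)<20)&(abs(xy[:,0]+50)<15); print('catch',np.median(q[k,2]))
k=(abs(xy[:,1]+45)<20)&(abs(xy[:,0]+50)<15); print('panel',np.median(q[k,2]))
```

```text
[ 0.46059876 -0.27839979  0.1872556 ] [-0.00361376  0.19256236 -0.18600241] 9.65
15 17 0.08094362753596507
27 69 0.12166363441493888
39 71 0.116262454217951
51 76 0.11085811084476815
63 82 0.10568328871701571
75 72 0.10008022335302336
87 72 0.09424984358224159
99 51 0.08960860691588346
catch 0.07994186460642089
panel 0.08956204107654464
```

View pics/g.png

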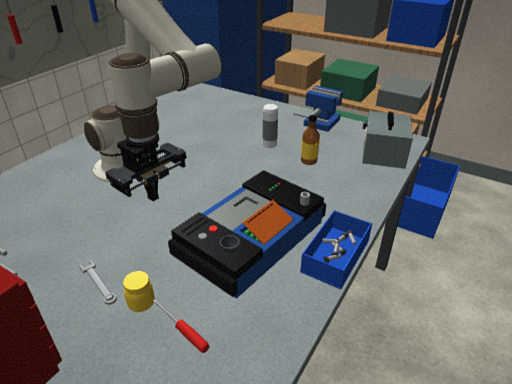

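The flap stands ajar at about 0.42 rad (at (267,220)), the catch is about 10 mm below the panel, the loose things haven't moved, and the arm is clear.

```bash
python3 -c "
from station import ticket
print(ticket.finish_job())"
```

```text
the job is handed in; nothing more can be done
None
```

The job is handed in: the catch was found and pressed to its stop, the flap stands ajar at about 0.42 rad, the arm is clear and nothing else on the bench looked moved; no verdict was returned.

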